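Lift a lacquered lock guard off its drying rack with the flat lifter

ROBOT

A 6-joint arm with a two-finger parallel gripper is mounted at the origin on the work surface. World frame = base frame: x ahead of the robot, y to its left, z up, the work surface at z = 0. Lengths are in mm, angles in rad, forces in N, time in s.
With the tool pointing down it reaches from about 300 to 875 mm from the base axis. Payload 6.4 kg.
Tool frame: the origin (TCP) lies on the centre line of the jaws, within the pads' length; the fingertips stand tip_extent ahead of it and the grasp point (between the pads) lies 3 mm ahead of it (tip_extent is the distance from the TCP to the fingertips, in mm); z points along the fingers, y is the direction in which the jaws open and shut (so a half turn about z gives the same grasp; the last joint's range is limited). The gripper opens to 85 mm and grips with 20 to 120 N. Pads are 22 mm wide; open, the fingers measure 114 mm over their backs; the gripper's body (76 mm by 85 mm) begins 54 mm behind the grasp point. The pads swing forward as they close: fully open they stand 13 mm farther back than shut.
Start: joints at [1.02, 0.181, 1.607, -0, 1.354, -0.206], TCP at [194.344, 541.176, 253.288] pointing down, gripper open.
Joint ranges: [-2.99, 2.99], [-0.89, 2.07], [0.3, 2.58], [-1.14, 4.28], [0, 2.63], [-3.12, 3.12]. Speed limits (rad/s): [2.57, 2.57, 3.01, 3.14, 3.14, 3.14].

INTERFACE

Orientations are given as [roll, pitch, yaw] about the fixed x, y, z axes, in that order (R = Rz(yaw) Ry(pitch) Rx(roll)).
In Python, from station import * gives the robot as it stands.
- The arm moves only by the tool servo_tool, never from a script. Its argument "steps" is one flat list of numbers, 5 for each row, row after row: the closure in counts, from 0 (fully open) to 255 (shut), then the shift along the tool's x, y, z in m, then the turn about the tool's z in degrees. In form: [fingers, tx, ty, tz, twist, fingers, tx, ty, tz, twist, ...]. A call has 1 to 10 rows; each row shifts and turns the commanded pose from where the row before left it, along the tool's axes as they then stand; what a row does not reach is not made up. A row lasts 1/12 s, in which the tool goes at most 41.7 mm and 7.16 degrees, less where a joint would pass 70% of its speed; a pose out of reach is approached as far as the arm can. A call is refused whole if a number of a shift passes 0.0417 or a number of a turn 7.16, either way. A call with a gripper value outside its range is refused whole. The fingers move at their own pace and stop on an object; the grip force is fixed at half the most. Time passes only in rows, so rows that do not move let the fingers close. It gives the time, the measured TCP pose, the force and the opening at its end, in the units of the state.
- sense(): the state, without advancing time (a new reading comes with each control period).
- read_camera(name): name is "scene" or "side" or "wrist"; returns (picture, depth): 480x640x3 uint8, blue, green, red; 480x640 float32, mm along the optical axis (not along the pixel's ray), 0 where there is no reading.
- get_calibration(name): a dict with "fx", "fy", "cx", "cy" (pixels), "k1" (the pictures are not rectified: a ray, as slopes to the right and down, at radius r is drawn at 1 + k1 r^2 times it, then the intrinsics apply), "cam_to_world" (4x4, takes a point from camera to world coordinates). Camera axes: x right, y down, z forward; pixel columns grow to the right and rows downward; lengths in mm; the calibration is good to about 2 mm. A picture is of the moment at which its call begins: read the wrist's pose just before it. get_calibration takes no time and is no camera call; for the wrist camera it gives the pose at the moment of the call.
- sign_off(): hands the job in, once; it reports no verdict.
The state is a dict: "time": time; "joint_positions": joint angles; "dq": joint speeds; "tau": joint torques, N m; "tool_pos": TCP position; "tool_rot": TCP orientation; "ft_force": force on the tool from outside, world axes, zero at the start; "ft_torque": the same for the moment, N m; "opening": opening from 0.0 (shut) to 1.0 (fully open).
Only numpy, scipy, OpenCV 4.12 (cv2) and the standard library are available. Lean on these libraries where they do the work, as an engineer would, in place of code of your own. Each camera call takes 0.05 s, during which the arm holds its last target. There are 200 camera calls.

TASK

The lock guard plate with the raised round collar has just been lacquered and is still wet, so the gripper must not touch it. Pick up the flat lifter by its handle, slide its blade in under that plate from the rack's open end while the plate lies on its rack, then lift the plate about ten centimetres straight up off the rack and keep it steady and level in the air; finish while still holding it up on the lifter. Leave the flat plate on the other rack, the padlock, the oil bottle and the screwdriver alone.

Things in the scene. Friction and masses are not known exactly. Their poses are not given: they have to be found in the camera images.
- guard: the wet plate to lift: bare steel lock guard plate, 90 (x) x 124 (y) x 5 mm thick, about 0.16 kg, with a round collar 12 mm high and 48 mm across raised in the middle of its top. Origin: centre of its underside; z up. It lies loose and flat on the two rails of its rack, overhanging them by about 8 mm on each side (y), roughly centred.
- rack: fixed drying rack under the collared plate: base 100 (x) x 116 (y) x 6 mm, two upright rails 8 mm thick along the rack's x at y = -50 and +50 mm, tops 70 mm above the bench. Gap between rails 92 mm wide, open at both ends, 64 mm high from base to plate. Origin: centre of its underside, on the bench; x runs along the rails, away from the robot (the -x end is the near one).
- lifter: flat lifter (spatula) lying loose on the bench, 0.2 kg. Origin: middle of the blade's root, on the underside; x points along the blade to its tip, z up. Steel blade 115 (x 0 to 115) x 70 wide x 3 mm thick; dark wood handle bar 130 long (x -130 to 0) x 22 wide (y) x 30 mm high; both stand on the plane z = 0. Centre of mass about 35 mm behind the root.
- lifter_grip (a point): point in the lifter's handle to grip across its 22 mm width: 35 mm behind the blade root, 24 mm above the underside; axes as the lifter's
- lifter_blade (a point): point on the top face of the lifter's blade, 70 mm ahead of the blade root, on its centre line; axes as the lifter's
- flat: bystander: steel plate of the same outline (90 x 124 x 5 mm) without a collar, loose on the other rack; origin: centre of its underside
- rack_b: the other, identical fixed rack, which carries the plate without a collar; origin and axes as for the first rack
- padlock: bystander: brass padlock lying flat, body 42 x 52 x 24 mm, shackle to its +x; origin: centre of the body's underside
- oil: bystander: small brown oil bottle standing up, 44 mm across, 120 mm high; origin: centre of its underside
- driver: bystander: screwdriver lying on the bench along its own x; origin at its underside, about half way along
Things that resemble listed ones, but are neither listed nor needed, are in the scene too. What is shaped like the guard but brown or purple is not meant.

How it is judged:
By the outcome, as a careful person would: the job done as asked, in the order asked, and still so for the second after the job is handed in, while the arm keeps its last pose, push and grip.
It also fails if it takes over 51 s, if anything falls off the work surface, if the arm or the gripper's body presses on something with over 40 N, if the wrist force passes 120 N, or if a joint passes its speed limit or range.

## Working session

There is one attempt and no reset: what is moved stays moved. The work goes in short steps, Python scripts to look and compute and a tool call to move; the robot and the scene stay as the last step left them, time stands still between calls to the robot, and variables do not carry over. Pictures are saved under pics/ and viewed, about 8 in all and at most 12, crops included, and the job is handed in when it is done.

Besides the shell and the picture viewer there is one more tool, called after "Call:" by a JSON object that holds its "fn" and its "kwargs", one argument or row to a line. servo_tool: Moves the arm, as the interface text tells. Its arguments: {"type":"object","properties":{"steps":{"type":"array"}},"required":["steps"]}

```bash
mkdir -p pics; ls
cat > h.py <<'E'
from station import *
import numpy as np, cv2
def grab(n):
    c=get_calibration(n); im,d=read_camera(n); return im,d,c
def pts(d,c):
    v,u=np.mgrid[0:480,0:640]
    x=(u-c["cx"])/c["fx"]; y=(v-c["cy"])/c["fy"]; X,Y=x.copy(),y.copy()
    for _ in range(5):
        k=1+c["k1"]*(X*X+Y*Y); X,Y=x/k,y/k
    P=np.stack([X*d,Y*d,d,np.ones_like(d)],-1)@np.array(c["cam_to_world"]).T
    P=P[...,:3]; P[d<=0]=np.nan; return P
E
python3 - <<'E'
from h import *
print(sense())
for n in ("scene","side"):
    im,d,c=grab(n); cv2.imwrite(f"pics/{n}.png",im); np.savez(f"{n}.npz",im=im,P=pts(d,c)); print(n,np.array(c["cam_to_world"]).round(2).tolist(),c["k1"],c["fx"])
E
```

```text
pics
{'time': 0.0, 'joint_positions': array([ 1.01968552e+00,  1.81539857e-01,  1.60799127e+00,  9.09151245e-07,
        1.35379436e+00, -2.06307216e-01]), 'dq': array([-0.00106305, -0.00159537,  0.00018683, -0.00023382, -0.00014186,
        0.00021582]), 'tau': array([-6.18937465e-04, -4.44847155e+01, -3.51352108e+01, -2.18968994e-04,
        8.76332080e-03,  1.92986090e-05]), 'tool_pos': array([194.07384415, 540.72166456, 252.39286922]), 'tool_rot': array([-3.13989675e+00, -3.55833796e-04,  2.79678856e+00]), 'ft_force': array([ 0.11681717, -0.264895  ,  0.2389967 ]), 'ft_torque': array([-0.00136088, -0.01626598, -0.08384285]), 'opening': 1.0003085980381725}
scene [[-0.41, 0.61, -0.68, 1265.52], [0.91, 0.29, -0.29, 403.04], [0.01, -0.74, -0.67, 774.84], [0.0, 0.0, 0.0, 1.0]] -0.06887615866315946 502.54300260816115
side [[1.0, -0.05, 0.07, 447.7], [-0.09, -0.58, 0.81, -1038.75], [0.0, -0.81, -0.58, 903.17], [0.0, 0.0, 0.0, 1.0]] -0.18017528298396496 597.1039228038637
```

View pics/scene.png

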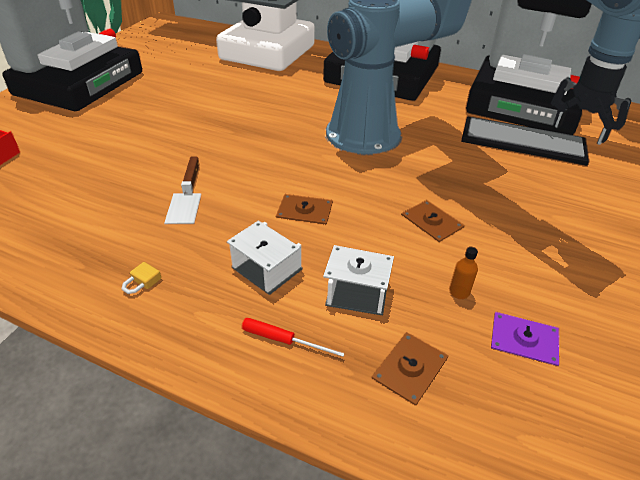

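View pics/side.png

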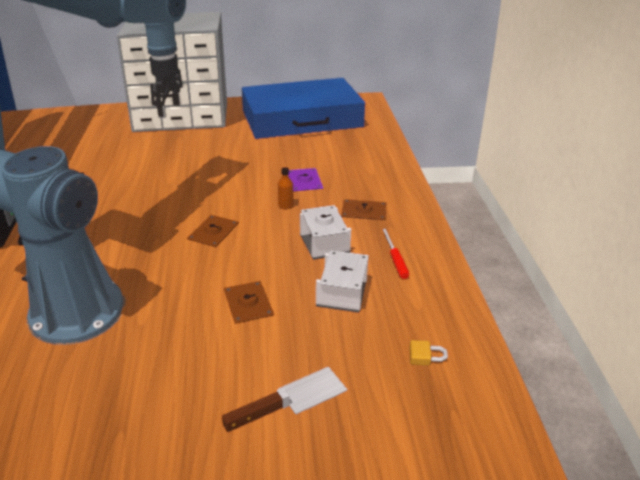

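Candidates for the guard:
- Bare steel on a rack at scene (359,266) / side (325,217), with a raised collar. This one fits.
- Steel on a rack at scene (263,245) / side (346,270), with no collar: the flat bystander.
- Brown or purple collared plates lying on the bench: decoys.

The lifter is at scene (187,190) / side (285,400). Next I measure these and check the guard in a crop.

Run:
```python
from h import *
def rect(Q,name):
    Q=Q[~np.isnan(Q).any(1)]
    r=cv2.minAreaRect(Q[:,:2].astype(np.float32)); print(name,len(Q),np.round(r[0],1),np.round(r[1],1),round(r[2],1),"z",np.nanpercentile(Q[:,2],[5,50,95]).round(1))
for n in("scene","side"):
    z=np.load(n+".npz"); im,P=z["im"],z["P"]; hsv=cv2.cvtColor(im,cv2.COLOR_BGR2HSV)
    print(n)
    Z=P[...,2]; X=P[...,0];Y=P[...,1]
    grey=(hsv[...,1]<60)&(hsv[...,2]>110)
    reg=(X>250)&(X<900)&(np.abs(Y)<450)
    for nm,m in (("plates",reg&(Z>66)&(Z<82)&grey),("collar",reg&(Z>82)&(Z<96)),("blade",reg&(Z<20)&grey),("handle",reg&(Z>18)&(Z<45)&(hsv[...,2]<140))):
        m=cv2.morphologyEx(m.astype(np.uint8),cv2.MORPH_OPEN,np.ones((2,2)))
        k,l,s,cc=cv2.connectedComponentsWithStats(m)
        for i in range(1,k):
            if s[i,4]>60: rect(P[l==i],f"{nm} px{cc[i].round()}")
im=np.load("scene.npz")["im"]
a=cv2.resize(im[215:325,220:410],None,fx=4,fy=4,interpolation=cv2.INTER_CUBIC); cv2.imwrite("pics/crop.png",a)
```

```text
scene
plates px[264. 246.] 1848 [587.7  -3.9] [165.  154.4] 72.9 z [70.3 74.4 76.5]
plates px[360. 269.] 1861 [565.7 195. ] [175.  136.7] 10.1 z [66.9 74.4 77. ]
collar px[360. 263.] 278 [598.5 209.8] [39.4 43.6] 30.9 z [81.  86.2 88.4]
collar px[469. 265.] 126 [471.  415.6] [ 30.9 119.5] 74.1 z [80.3 86.5 92.9]
blade px[184. 208.] 918 [ 521.3 -273. ] [135.2  70.3] 25.0 z [-0.9  2.4  5.3]
blade px[240. 263.] 75 [634.1 -44.5] [ 8.8 41.4] 72.2 z [ 3.4  7.4 14.4]
blade px[283. 279.] 181 [632.3  60.6] [ 10.2 106.9] 72.7 z [ 3.4  7.  14. ]
blade px[132. 287.] 144 [ 790.7 -213. ] [44.1 37.4] 78.6 z [-1.9 12.2 15.1]
blade px[304. 343.] 67 [766.2 166.4] [ 9.1 44.1] 1.6 z [-0.7 13.6 16.4]
blade px[330. 351.] 90 [763.3 216.5] [12.7 53.6] 9.4 z [-0.8 13.5 16.7]
blade px[173. 443.] 4412 [ 787.5 -247.1] [400.9 232. ] 89.9 z [-756.6 -750.8 -745.2]
blade px[206. 422.] 91 [ 687.5 -227.3] [24.  53.2] 6.6 z [-757.4 -751.1 -745.1]
blade px[295. 468.] 634 [713.2  99.2] [ 83.3 164.8] 0.2 z [-756.4 -750.6 -745.5]
handle px[192. 170.] 221 [ 387.9 -336. ] [159.5  19.1] 25.1 z [14.1 27.4 30.4]
handle px[462. 288.] 203 [511.5 412.8] [27.3 61.2] 46.5 z [ 7.4 28.9 42. ]
side
plates px[325. 223.] 864 [612.5 230.6] [134.4 177.7] 10.2 z [64.5 75.6 79.3]
plates px[345. 271.] 1429 [629.9  46.2] [215.6  96.5] 72.5 z [65.1 75.4 78.3]
collar px[325. 218.] 149 [597.3 201.4] [43.6 39.9] 74.3 z [78.7 86.9 90.6]
blade px[321. 255.] 77 [578.8 112.6] [92.3 40. ] 84.1 z [ 3.   9.2 70.2]
blade px[338. 306.] 239 [602.5 -44.6] [16.  95.9] 75.3 z [ 3.5  8.8 17. ]
blade px[441. 353.] 85 [ 796.8 -209.7] [33.6 44. ] 16.9 z [-1.2 13.5 18.6]
blade px[313. 391.] 1579 [ 517.7 -278.5] [127.5  72.6] 24.7 z [0.4 3.5 6.8]
handle px[289. 201.] 61 [523.7 398.4] [67.1 16.9] 59.3 z [13.5 23.3 36.5]
handle px[253. 410.] 776 [ 408.3 -333.3] [119.7  21.4] 24.6 z [15.9 28.9 32.8]
```

View pics/crop.png

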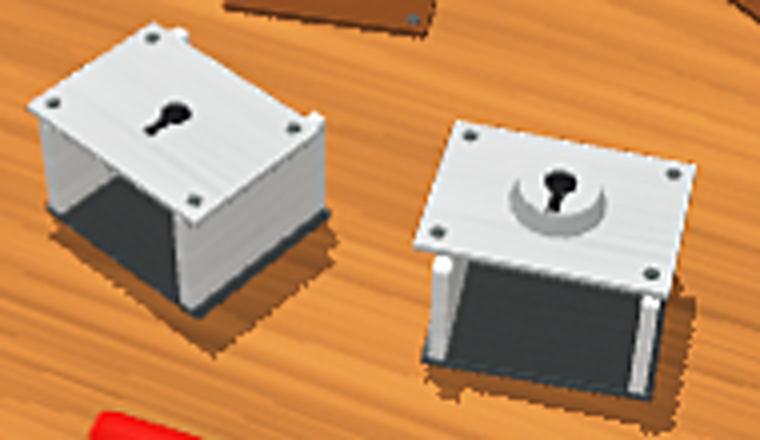

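The crop confirms it: the right-hand plate (scene 359,265) has the collar and the left one is flat. Next I get precise poses by casting rays through the corner holes and the lifter outline.

```bash
cat >> h.py <<'E'
def cast(uv,c,z):
    uv=np.asarray(uv,float).reshape(-1,2)
    x=(uv[:,0]-c["cx"])/c["fx"]; y=(uv[:,1]-c["cy"])/c["fy"]; X,Y=x.copy(),y.copy()
    for _ in range(8):
        k=1+c["k1"]*(X*X+Y*Y); X,Y=x/k,y/k
    M=np.array(c["cam_to_world"]); D=np.stack([X,Y,np.ones_like(X)],-1)@M[:3,:3].T
    t=(z-M[2,3])/D[:,2]; return (M[:3,3]+D*t[:,None])[:,:2]
E
python3 - <<'E'
from h import *
import station
print([n for n in dir(station) if not n.startswith('_')])
c=get_calibration("scene"); im=np.load("scene.npz")["im"]; g=cv2.cvtColor(im,cv2.COLOR_BGR2GRAY).astype(float)
def holes(L):
    o=[]
    for x,y in L:
        u,v=(x+.5)/4-.5+220,(y+.5)/4-.5+215
        i,j=int(round(u)),int(round(v)); w=np.clip(190-g[j-2:j+3,i-2:i+3],0,None); jj,ii=np.mgrid[j-2:j+3,i-2:i+3]
        o.append([(ii*w).sum()/w.sum(),(jj*w).sum()/w.sum()])
    return np.array(o)
for nm,L in(("guard",[(470,135),(673,174),(651,273),(437,232)]),("flat",[(152,38),(293,128),(195,201),(53,103)])):
    h=holes(L); W=cast(h,c,75); print(nm,W.round(1).tolist(),"c",W.mean(0).round(1))
    for k in range(4):
        d=W[(k+1)%4]-W[k]; print("  len",np.hypot(*d).round(1),"ang",np.degrees(np.arctan2(d[1],d[0])).round(1))
# rail end tops / base near front edge of guard rack
base=[(427,358),(650,397)]
W=cast([((x+.5)/4-.5+220,(y+.5)/4-.5+215) for x,y in base],c,6); print("base far corners",W.round(1),np.degrees(np.arctan2(*(W[1]-W[0])[::-1])))
rt=[(442,258),(651,300)]
W=cast([((x+.5)/4-.5+220,(y+.5)/4-.5+215) for x,y in rt],c,70); print("rail far tops",W.round(1))
for n in("scene","side"):
    z=np.load(n+".npz"); im,P=z["im"],z["P"]; c=get_calibration(n); hsv=cv2.cvtColor(im,cv2.COLOR_BGR2HSV)
    Z,X,Y=P[...,2],P[...,0],P[...,1]
    reg=(X>300)&(X<600)&(Y<-200)&(Y>-420)
    for nm,m,h in(("blade",reg&(hsv[...,1]<60)&(hsv[...,2]>110),3),("handle",reg&(hsv[...,2]<115)&(Z>22),30)):
        k,l,s,cc=cv2.connectedComponentsWithStats(cv2.morphologyEx(m.astype(np.uint8),cv2.MORPH_OPEN,np.ones((2,2)))); i=1+s[1:,4].argmax()
        vu=np.argwhere(l==i)[:,::-1]; r=cv2.minAreaRect(cast(vu,c,h).astype(np.float32)); print(n,nm,np.round(r[0],1),np.round(r[1],1),round(r[2],1))
E
```

```text
['IKError', 'get_calibration', 'read_camera', 'sense', 'sign_off', 'tip_extent']
guard [[572.1, 149.3], [554.6, 251.6], [623.5, 263.3], [641.0, 160.9]] c [597.8 206.3]
  len 103.7 ang 99.7
  len 69.9 ang 9.7
  len 103.9 ang -80.3
  len 69.8 ang -170.5
flat [[573.8, -32.8], [605.0, 66.2], [671.6, 45.1], [640.6, -53.5]] c [622.7   6.2]
  len 103.8 ang 72.6
  len 69.9 ang -17.6
  len 103.4 ang -107.5
  len 69.9 ang 162.8
base far corners [[661.  166.2]
 [638.  275.2]] 101.93457256198222
rail far tops [[651.3 167.8]
 [634.7 267.5]]
scene blade [ 504.9 -279.5] [167.2  70.2] 25.3
scene handle [ 415.3 -324.8] [99.4 13.6] 25.3
side blade [ 518.2 -280.6] [126.3  70.3] 25.6
side handle [ 407.3 -338.5] [114.7  23.5] 24.8
```

Guard: centre (598,206), yaw 9.7°. The hole spacing is consistent at 104 x 70. Lifter grip: about (442,-313), yaw 25.4°, with the two views 6 mm apart, so I go above it and take a wrist look.

Call:
{"fn": "servo_tool", "kwargs": {
  "steps": [0,-0.0201,-0.0277,0,0,0,-0.0201,-0.0277,0,0,0,-0.0201,-0.0277,0,0,0,-0.0201,-0.0277,0,0,0,-0.0201,-0.0277,0,0,0,-0.0201,-0.0277,0,0,0,-0.0201,-0.0277,0,0,0,-0.0201,-0.0277,0,0,0,-0.0201,-0.0277,0,0,0,-0.0201,-0.0277,0,0]
}}

```text
time: 0.93
tool_pos: [289.6, 211.1, 253.1]
tool_rot: [-3.142, 0.0, 2.798]
ft_force: [0.3, -0.2, -0.3]
opening: 1.004
```

Call:
{"fn": "servo_tool", "kwargs": {
  "steps": [0,-0.0201,-0.0277,0,0,0,-0.0201,-0.0277,0,0,0,-0.0201,-0.0277,0,0,0,-0.0201,-0.0277,0,0,0,-0.0201,-0.0277,0,0,0,-0.0201,-0.0277,0,0,0,-0.0201,-0.0277,0,0,0,-0.0201,-0.0277,0,0,0,-0.0201,-0.0277,0,0,0,-0.0201,-0.0277,0,0]
}}

```text
time: 1.77
tool_pos: [385.3, -117.9, 253.1]
tool_rot: [3.141, -0.0, 2.796]
ft_force: [0.0, 1.3, -0.5]
opening: 1.002
```

Call:
{"fn": "servo_tool", "kwargs": {
  "steps": [0,-0.0201,-0.0277,0,0,0,-0.0201,-0.0277,0,0,0,-0.0201,-0.0277,0,0,0,-0.0201,-0.0277,0,0,0,-0.0201,-0.0277,0,0,0,-0.0201,-0.0277,0,0,0,0,0,0,7.1,0,0,0,0,7.1,0,0,0,0,7.1,0,0,0,0,7.1]
}}

```text
time: 2.6
tool_pos: [442.4, -313.3, 252.5]
tool_rot: [-3.142, -0.002, 2.294]
ft_force: [0.0, -1.1, 1.1]
opening: 1.002
```

Call:
{"fn": "servo_tool", "kwargs": {
  "steps": [0,0,0,0,7.1,0,0,0,0,7.1,0,0,0,0,7.1,0,0,0,0,7.1,0,0,0,0,7.1,0,0,0,0,7.1,0,0,0,0,7.1,0,0,0,0,7.1,0,0,0,0,7.1,0,0,0,0,7.1]
}}

```text
time: 3.43
tool_pos: [442.5, -313.0, 252.8]
tool_rot: [-3.141, -0.0, 1.056]
ft_force: [-0.7, -1.0, -0.2]
opening: 1.005
```

Call:
{"fn": "servo_tool", "kwargs": {
  "steps": [0,0,0,0,7.1,0,0,0,0,7.1,0,0,0,0,7.1,0,0,0,0,7.1,0,0,0,0,7,0,0,0,0,0,0,0,0,0,0]
}}

```text
time: 4.02
tool_pos: [442.6, -313.1, 252.9]
tool_rot: [-3.141, 0.0, 0.448]
ft_force: [-0.3, -0.2, 0.4]
opening: 0.997
```

Run:
```python
from h import *
s=sense(); print(s["time"],s["tool_pos"],np.degrees(s["tool_rot"]),s["ft_force"],s["joint_positions"],tip_extent)
im,d,c=grab("wrist"); cv2.imwrite("pics/w1.png",im); P=pts(d,c); hsv=cv2.cvtColor(im,cv2.COLOR_BGR2HSV)
Z=P[...,2];X=P[...,0]
for nm,m,h in(("blade",(hsv[...,1]<60)&(hsv[...,2]>110)&(Z<12)&(X>250),3),("handle",(hsv[...,2]<140)&(Z>20)&(Z<40),30)):
    k,l,st,cc=cv2.connectedComponentsWithStats(cv2.morphologyEx(m.astype(np.uint8),cv2.MORPH_OPEN,np.ones((3,3)))); i=1+st[1:,4].argmax()
    vu=np.argwhere(l==i)[:,::-1]; r=cv2.minAreaRect(cast(vu,c,h).astype(np.float32)); print(nm,st[i],np.round(r[0],1),np.round(r[1],1),round(r[2],1), np.nanmedian(Z[l==i]))
```

```text
4.0167 [ 442.59988746 -313.08614191  252.93534127] [-1.79958840e+02  1.06869977e-02  2.56559750e+01] [-0.28113281 -0.16566576  0.42478568] [-8.34709412e-01  1.08355950e-01  1.68964195e+00  2.60989292e-05
  1.34433652e+00  2.88299876e-01] 22.0
blade [ 281   43   79  131 9990] [ 522.5 -275.6] [114.3  70. ] 25.4 2.3827054734837247
handle [ 307  192   25  119 2765] [ 406.8 -330.5] [113.7  21.6] 25.7 29.319690486803097
```

View pics/w1.png

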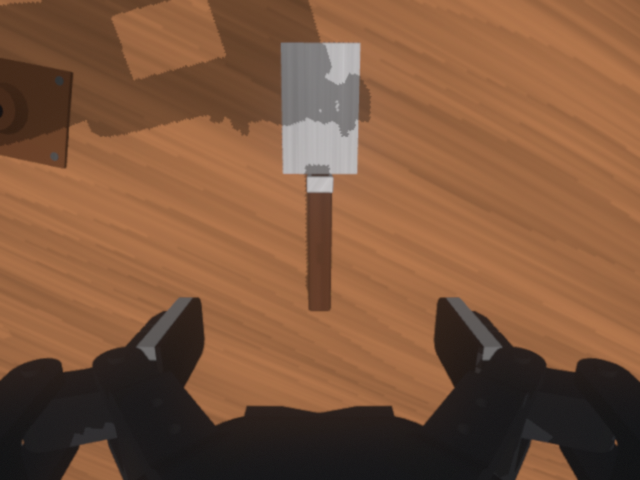

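The wrist view shows the lifter centred between the jaws, blade at (320,108) and handle at (319,250). Blade and handle agree on the grip at (439.5,-315), yaw 25.4°. I correct by -3.6 mm along tool x, then descend and close.

Call:
{"fn": "servo_tool", "kwargs": {
  "steps": [0,-0.0036,0,0.032,0.2,0,0,0,0.032,0,0,0,0,0.032,0,0,0,0,0.032,0,0,0,0,0.032,0,0,0,0,0.03,0,0,0,0,0.02,0,0,0,0,0.01,0,0,0,0,0.005,0,0,0,0,0,0]
}}

```text
time: 4.9
tool_pos: [439.3, -314.6, 27.8]
tool_rot: [-3.14, 0.0, 0.442]
ft_force: [-0.2, -0.1, 0.3]
opening: 0.995
```

Call:
{"fn": "servo_tool", "kwargs": {
  "steps": [255,0,0,0,0,255,0,0,0,0,255,0,0,0,0,255,0,0,0,0,255,0,0,0,0,255,0,0,0,0,255,0,0,0,0,255,0,0,0,0,255,0,0,0,0,255,0,0,0,0]
}}

```text
time: 5.73
tool_pos: [440.0, -315.3, 29.2]
tool_rot: [3.14, -0.0, 0.441]
ft_force: [0.3, 0.6, 6.7]
opening: 0.242
```

Call:
{"fn": "servo_tool", "kwargs": {
  "steps": [255,0,0,0,0,255,0,0,0,0]
}}

```text
time: 5.9
tool_pos: [440.0, -315.3, 29.2]
tool_rot: [3.14, -0.0, 0.441]
ft_force: [-0.5, 1.2, 6.9]
opening: 0.248
```

Gripped: opening is about 21 mm, which matches the handle. I lift straight up and look.

Call:
{"fn": "servo_tool", "kwargs": {
  "steps": [255,0,0,-0.005,0,255,0,0,-0.015,0,255,0,0,-0.025,0,255,0,0,-0.03,0,255,0,0,-0.03,0,255,0,0,-0.03,0,255,0,0,-0.025,0,255,0,0,-0.01,0,255,0,0,0,0,255,0,0,0,0]
}}

```text
time: 6.73
tool_pos: [439.2, -314.5, 197.5]
tool_rot: [-3.141, 0.0, 0.441]
ft_force: [-0.5, 1.0, -2.4]
opening: 0.246
```

```bash
cat > lift.py <<'E'
from h import *
s=sense(); print(s["time"],s["tool_pos"].round(1),np.degrees(s["tool_rot"]).round(2),s["ft_force"].round(2),s["ft_torque"].round(2),s["opening"])
R=cv2.Rodrigues(np.array([0,0,s["tool_rot"][2]]))[0]
im,d,c=grab("wrist"); P=pts(d,c); hsv=cv2.cvtColor(im,cv2.COLOR_BGR2HSV); H=s["tool_pos"][2]
L=(P-s["tool_pos"])@R   # lifter-like axes, origin TCP
m=(L[...,2]<-10)&(L[...,2]>-45)&(L[...,0]>45)&(L[...,0]<170)&(abs(L[...,1])<50)
Q=L[m]; 
if len(Q)>200:
    A=np.c_[Q[:,:2],np.ones(len(Q))]; k=np.linalg.lstsq(A,Q[:,2],rcond=None)[0]
    r=cv2.minAreaRect(Q[:,:2].astype(np.float32)); print("blade n",len(Q),"slope x,y deg",np.degrees(k[:2]).round(2),"z@root(35),grip105",(k@[35,0,1]).round(1),(k@[105,0,1]).round(1),"rect",np.round(r[0],1),np.round(r[1],1),round(r[2],1),"xmax",np.percentile(Q[:,0],99.5).round(1))
E
python3 - <<'E'
import sys; sys.path.insert(0,'.')
exec(open('lift.py').read()); cv2.imwrite("pics/w2.png",im)
E
```

```text
6.7333 [ 439.2 -314.5  197.5] [-1.7996e+02  1.0000e-02  2.5240e+01] [-0.5   1.04 -2.36] [0.05 0.01 0.05] 0.24578189082734817
blade n 36939 slope x,y deg [-0.05  0.07] z@root(35),grip105 -26.8 -26.9 rect [78.2  0.1] [70.6 66.3] 90.0 xmax 110.5
```

View pics/w2.png

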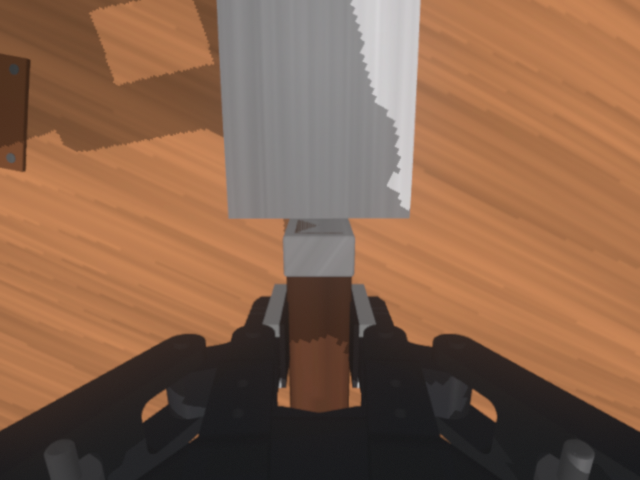

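The lifter is level (slope under 0.1°) and centred, with the blade top 27 mm below the TCP. I carry it high to a spot in front of the guard's rack and turn to yaw 9.6°.

Call:
{"fn": "servo_tool", "kwargs": {
  "steps": [255,0.0046,-0.0145,0,0,255,0.0093,-0.029,0,0,255,0.0093,-0.029,0,0,255,0.0093,-0.029,0,0,255,0.0093,-0.029,0,0,255,0.0093,-0.029,0,0,255,0.0093,-0.029,0,0,255,0.0093,-0.029,0,0,255,0.0093,-0.029,0,0,255,0.0093,-0.029,0,0]
}}

```text
time: 7.62
tool_pos: [400.0, -26.2, 196.0]
tool_rot: [-3.138, 0.003, 0.44]
ft_force: [0.3, 0.6, -1.8]
opening: 0.243
```

Call:
{"fn": "servo_tool", "kwargs": {
  "steps": [255,0.0093,-0.029,0,0,255,0.0093,-0.029,0,0,255,0.0093,-0.029,0,0,255,0.0093,-0.029,0,0,255,0.0093,-0.029,0,0,255,0.0093,-0.029,0,0,255,0.0046,-0.0145,0,0,255,0,0,0,2,255,0,0,0,4,255,0,0,0,4]
}}

```text
time: 8.45
tool_pos: [374.4, 168.6, 195.9]
tool_rot: [-3.141, 0.005, 0.264]
ft_force: [-0.1, -0.2, -2.2]
opening: 0.246
```

Call:
{"fn": "servo_tool", "kwargs": {
  "steps": [255,0,0,0,4,255,0,0,0,1.6,255,0,0,0,0,255,0,0,0,0]
}}

```text
time: 8.78
tool_pos: [375.0, 168.1, 196.6]
tool_rot: [-3.141, 0.003, 0.169]
ft_force: [0.0, 0.0, -3.1]
opening: 0.246
```

Run:
```python
exec(open('lift.py').read()); cv2.imwrite("pics/w3.png",im); np.savez("w3.npz",im=im,P=P)
Z=P[...,2]
m=((Z>70)&(Z<80)&(hsv[...,1]<60)).astype(np.uint8); k,l,st,cc=cv2.connectedComponentsWithStats(m)
for i in range(1,k):
    if st[i,4]>500:
        Q=P[l==i]; r=cv2.minAreaRect(Q[:,:2].astype(np.float32)); print("plate",st[i],np.round(r[0],1),np.round(r[1],1),round(r[2],1),np.median(Q[:,2]))
```

```text
8.7833 [375.  168.1 196.6] [-179.99    0.2     9.7 ] [ 0.01  0.03 -3.14] [0.   0.   0.03] 0.2458999009077657
blade n 36897 slope x,y deg [-0.25  0.04] z@root(35),grip105 -26.9 -27.2 rect [78.1 -0.2] [70.8 66.1] 90.0 xmax 110.4
```

View pics/w3.png

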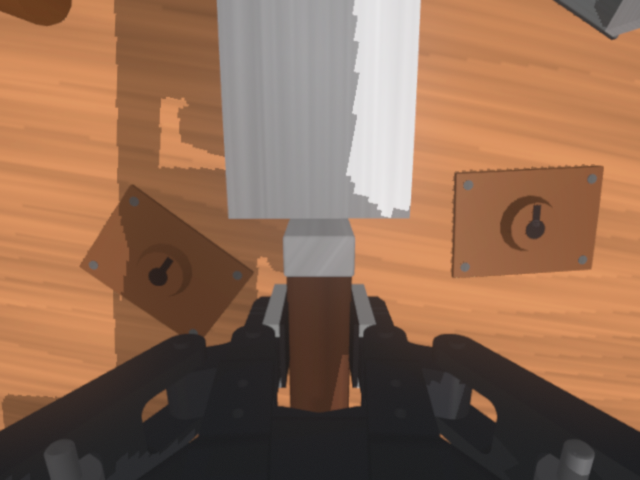

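Call:
{"fn": "servo_tool", "kwargs": {
  "steps": [255,0,-0.0024,0.01,0,255,0,0,0.02,0,255,0,0,0.025,0,255,0,0,0.025,0,255,0,0,0.02,0,255,0,0,0.0096,0,255,0,0,0,0,255,0,0,0,0]
}}

```text
time: 9.5
tool_pos: [375.5, 170.7, 88.4]
tool_rot: [-3.142, 0.001, 0.169]
ft_force: [0.3, -0.7, -2.1]
opening: 0.244
```

Run:
```python
from h import *
s=sense(); print(s["tool_pos"].round(1),np.degrees(s["tool_rot"]).round(2))
im,d,c=grab("scene"); cv2.imwrite("pics/s2.png",cv2.resize(im[150:330,230:430],None,fx=4,fy=3.3*4/3.3,interpolation=cv2.INTER_CUBIC)[:600]); np.savez("s2.npz",im=im)
```

```text
[375.5 170.7  88.4] [-1.80e+02  7.00e-02  9.66e+00]
```

View pics/s2.png

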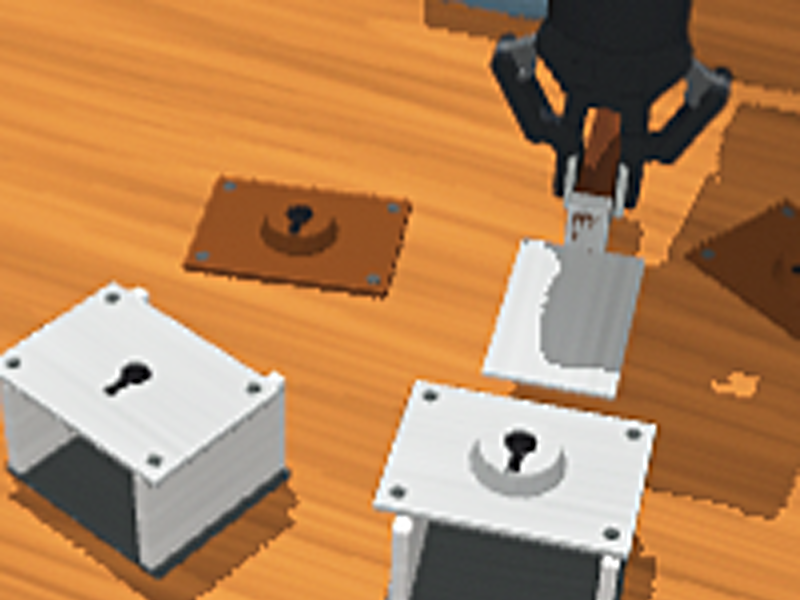

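The blade is in front of the plate: tip corners at crop (484,375) and (614,396), plate edge at (418,382)–(655,425). Next I measure the blade against the plate and rails in this same camera, so calibration errors cancel.

Run:
```python
from h import *
c=get_calibration("scene")
f=lambda L,z:cast([((x+.5)/4-.5+230,(y+.5)/4-.5+150) for x,y in L],c,z)
C=np.array([597.8,206.3]);a=np.radians(9.66);R=np.array([[np.cos(a),-np.sin(a)],[np.sin(a),np.cos(a)]])
for nm,L,z in(("blade tipL,tipR,rootR,rootL",[(484,375),(614,396),(642,258),(524,240)],61.4),("rail tops L,R centre",[(402,518),(609,560)],70),("plate",[(418,382),(655,425),(628,555),(374,507)],75)):
    print(nm,((f(L,z)-C)@R).round(1).tolist())
```

```text
blade tipL,tipR,rootR,rootL [[-71.8, -30.7], [-74.1, 37.5], [-189.4, 35.3], [-187.2, -31.4]]
rail tops L,R centre [[46.3, -46.9], [46.8, 53.2]]
plate [[-43.2, -59.9], [-44.1, 61.5], [46.0, 61.5], [47.4, -60.5]]
```

Blade lateral centre is +3 mm, rail gap centre +3 mm and plate centre +0.5 mm, so there is about 11 mm clearance on each side. The blade top is at z = 61, 9 mm under the plate. I slide in 118 mm.

Call:
{"fn": "servo_tool", "kwargs": {
  "steps": [255,0.006,0,0,0,255,0.012,0,0,0,255,0.013,0,0,0,255,0.013,0,0,0,255,0.014,0,0,0,255,0.014,0,0,0,255,0.014,0,0,0,255,0.013,0,0,0,255,0.012,0,0,0,255,0.007,0,0,0]
}}

```text
time: 10.38
tool_pos: [494.9, 190.8, 90.3]
tool_rot: [3.141, -0.004, 0.168]
ft_force: [0.2, -0.1, -1.6]
opening: 0.244
```

Call:
{"fn": "servo_tool", "kwargs": {
  "steps": [255,0,0,0,0,255,0,0,0,0]
}}

```text
time: 10.55
tool_pos: [492.4, 190.4, 89.2]
tool_rot: [3.142, -0.001, 0.168]
ft_force: [-0.7, -0.8, -1.9]
opening: 0.245
```

Run:
```python
from h import *
s=sense(); print(s["tool_pos"].round(1),np.degrees(s["tool_rot"]).round(2),s["ft_force"],s["ft_torque"])
im,d,c=grab("scene"); cv2.imwrite("pics/s3.png",cv2.resize(im[190:330,270:430],None,fx=4,fy=4,interpolation=cv2.INTER_CUBIC))
```

```text
[492.4 190.4  89.2] [ 1.80e+02 -4.00e-02  9.64e+00] [-0.68787373 -0.84592887 -1.936962  ] [-0.00416545  0.03828127  0.01447589]
```

View pics/s3.png

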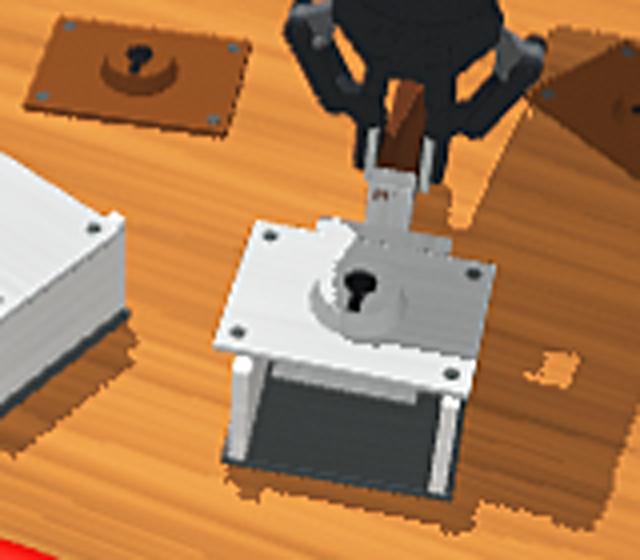

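The blade is under the plate between the rails; its tip shows at crop (275–415, 370–400) and the plate hasn't moved. I make gentle contact first, then lift.

Call:
{"fn": "servo_tool", "kwargs": {
  "steps": [255,0,0,-0.003,0,255,0,0,-0.002,0,255,0,0,-0.001,0,255,0,0,-0.001,0,255,0,0,-0.001,0,255,0,0,-0.001,0,255,0,0,-0.001,0,255,0,0,-0.001,0,255,0,0,-0.002,0,255,0,0,-0.003,0]
}}

```text
time: 11.43
tool_pos: [491.7, 190.4, 104.5]
tool_rot: [3.142, 0.001, 0.168]
ft_force: [0.4, 0.1, -3.4]
opening: 0.242
```

Call:
{"fn": "servo_tool", "kwargs": {
  "steps": [255,0,0,-0.004,0,255,0,0,-0.006,0,255,0,0,-0.008,0,255,0,0,-0.008,0,255,0,0,-0.008,0,255,0,0,-0.008,0,255,0,0,-0.008,0,255,0,0,-0.008,0,255,0,0,-0.008,0,255,0,0,-0.008,0]
}}

```text
time: 12.27
tool_pos: [492.0, 190.4, 179.5]
tool_rot: [3.142, -0.0, 0.168]
ft_force: [-0.6, 0.2, -3.8]
opening: 0.242
```

Call:
{"fn": "servo_tool", "kwargs": {
  "steps": [255,0,0,-0.007,0,255,0,0,-0.005,0,255,0,0,-0.004,0,255,0,0,-0.002,0,255,0,0,-0.001,0,255,0,0,0,0,255,0,0,0,0,255,0,0,0,0,255,0,0,0,0,255,0,0,0,0]
}}

```text
time: 13.1
tool_pos: [491.9, 190.4, 197.4]
tool_rot: [3.142, 0.0, 0.168]
ft_force: [0.3, 0.8, -3.1]
opening: 0.243
```

```bash
cat > chk.py <<'E'
from h import *
s=sense(); print(s["time"],s["tool_pos"].round(1),np.degrees(s["tool_rot"]).round(2),s["ft_force"].round(2),s["ft_torque"].round(2),s["opening"])
im,d,c=grab("scene"); P=pts(d,c); hsv=cv2.cvtColor(im,cv2.COLOR_BGR2HSV); X,Y,Z=P[...,0],P[...,1],P[...,2]
a=np.radians(9.65); e=np.array([s["tool_pos"][0]+105*np.cos(a),s["tool_pos"][1]+105*np.sin(a)]); R=np.array([[np.cos(a),-np.sin(a)],[np.sin(a),np.cos(a)]])
L=(P[...,:2]-e)@R
m=(abs(L[...,0])<38)&(abs(L[...,1])<55)&(np.hypot(L[...,0],L[...,1])>30)&(Z>130)
Q=np.c_[L[m],Z[m]]; k=np.linalg.lstsq(np.c_[Q[:,:2],np.ones(len(Q))],Q[:,2],rcond=None)[0]
print("top n",len(Q),"slope deg x,y",np.degrees(k[:2]).round(2),"top z",k[2].round(1))
m=(abs(L[...,0])<70)&(abs(L[...,1])<75)&(Z>k[2]-4)&(Z<k[2]+5)&(hsv[...,1]<60)&(L[...,0]>-48)
r=cv2.minAreaRect(L[m].astype(np.float32)); print("rect rel. to blade point",np.round(r,1) if 0 else r)
cv2.imwrite("pics/s4_%d.png"%(s["time"]*100),cv2.resize(im[150:330,230:430],None,fx=3,fy=3,interpolation=cv2.INTER_CUBIC))
E
python3 chk.py; ls pics
```

```text
13.1 [491.9 190.4 197.4] [1.80e+02 3.00e-02 9.64e+00] [ 0.31  0.83 -3.1 ] [-0.05  0.15 -0.03] 0.24334335058212153
top n 1067 slope deg x,y [-0.06  0.04] top z 175.3
rect rel. to blade point ((0.4530982971191406, -2.282878875732422), (96.58089447021484, 123.92324829101562), 0.3642553687095642)
crop.png
s2.png
s3.png
s4_1310.png
scene.png
side.png
w1.png
w2.png
w3.png
```

Call:
{"fn": "servo_tool", "kwargs": {
  "steps": [255,0,0,0,0,255,0,0,0,0,255,0,0,0,0,255,0,0,0,0,255,0,0,0,0,255,0,0,0,0,255,0,0,0,0,255,0,0,0,0,255,0,0,0,0,255,0,0,0,0]
}}

```text
time: 13.98
tool_pos: [492.0, 190.4, 197.7]
tool_rot: [3.142, 0.0, 0.168]
ft_force: [-0.0, -0.3, -3.1]
opening: 0.245
```

```bash
python3 chk.py
```

```text
13.9833 [492.  190.4 197.7] [180.     0.     9.65] [-0.02 -0.29 -3.07] [-0.01  0.17 -0.03] 0.24518972448032367
top n 1086 slope deg x,y [-0.04  0.02] top z 175.7
rect rel. to blade point ((0.38916778564453125, -2.1592750549316406), (96.46703338623047, 123.73432922363281), 0.055094871670007706)
```

View pics/s4_1310.png

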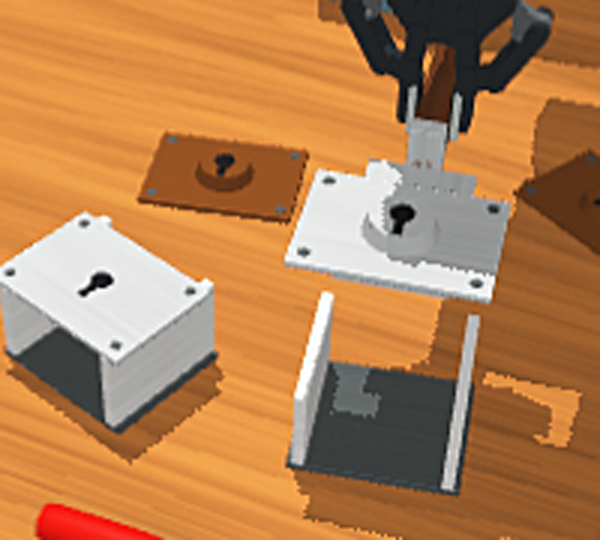

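The guard is in the air on the lifter with its rack empty below, level and steady, and the gripper is clear of the plate. I hand it in.

```bash
python3 -c "from station import *; print(sign_off())"
```

```text
the job is handed in; nothing more can be done
None
```

I picked up the lifter by its handle and slid its blade in under the collared plate from the rack's near end. I then lifted the plate straight up and handed the job in at about 14 s, still holding it.

- **Last checks:** the plate's underside was about 100 mm above the rails. It was level to under 0.1° and stayed steady over a 0.9 s hold. The plate sat within about 2 mm of centre on the blade.
- **Gripper clear of the plate:** in the last picture the gripper is clear of it. Reported wrist forces never passed about 7 N. That peak came while gripping the handle on the bench.
- **Other items:** the flat plate was still on its rack in the last picture, a close crop. I did not look again at the padlock or oil bottle, and only the end of the screwdriver showed in the crop. The arm's path stayed clear of all three.
- **One disagreement:** the scene and side cameras placed the lifter about 6 mm apart. A close wrist-camera view settled it before I gripped.

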